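# Dispense one port cap and push it onto the green spot

### The arm

A 6-joint arm with a two-finger parallel gripper is mounted at the origin on the work surface. World frame = base frame: x ahead of the robot, y to its left, z up, the work surface at z = 0. Lengths are in m, angles in degrees, forces in N, time in s.
With the tool pointing down it reaches from about 0.35 to 0.875 m from the base axis. Payload 4.2 kg.
Tool frame: the origin (TCP) lies on the front face of the gripper's body, between the roots of the fingers; the fingertips stand 70 mm ahead of it and the grasp point (between the pads) lies 51 mm ahead of it; x points along the fingers, y is the direction in which the jaws open and shut, and the axes are right-handed (so a half turn about x gives the same grasp; the last joint's range is limited). The gripper opens to 87 mm and grips with 3 to 60 N. Pads are 19 mm wide; open, the fingers measure 117 mm over their backs; the gripper's body (75 mm by 190 mm) begins 51 mm behind the grasp point.
Start: joints at [80.077, 22.042, 0.453, 0, -68.411, -14.817], TCP at [0.262, 0.568, 0.292] pointing down, gripper open.
Joint ranges: [-179.83, 179.83], [-69.29, 118.12], [-61.27, 80.66], [-181.25, 117.63], [-171.15, -9.14], [-177.46, 177.46]. Speed limits (degrees/s): [159.86, 159.86, 180, 180, 180, 180].

### API

Orientations are given as a 3x3 rotation matrix whose columns are the frame's x, y, z axes.
In Python, from station import r, viewer, spotter gives the robot as it stands.
- The arm moves only by the tool move_arm, never from a script. Its argument "series" is a list that holds one entry, the list of rows, each a list of 7 numbers: the turn, a rotation vector about the world's x, y, z scaled (see below), then the shift along the world's x, y, z scaled (see below), then the opening, from 0 (shut) to 1 (fully open). A call has 1 to 20 rows; each row shifts and turns the pose as measured when the row begins; what a row does not reach is not made up. The controller multiplies each number of a shift by 60 mm and each number of a turn by 8 degrees. A row lasts 1/8 s, in which the tool goes at most 62.5 mm and 10.7 degrees, less where a joint would pass 70% of its speed; a pose out of reach is approached as far as the arm can. A call with a number of a shift or a turn outside -1 to 1 is refused whole. A call with a gripper value outside its range is refused whole. The fingers move at their own pace and stop on an object; the grip force is fixed at half the most. Time passes only in rows, so rows that do not move let the fingers close. It gives the time, the measured TCP pose, the force and the opening at its end, in the units of the state.
- r.sense(): the state, without advancing time (a new reading comes with each control period).
- viewer.capture(name): name is "scene" or "top"; returns (picture, depth): 384x512x3 uint8, red, green, blue; 384x512 float32, m along the optical axis (not along the pixel's ray), 0 where there is no reading.
- viewer.camera_params(name): a dict with "mtx" (3x3 intrinsics, pixels), "pose" (4x4, takes a point from camera to world coordinates). Camera axes: x right, y down, z forward; pixel columns grow to the right and rows downward; lengths in m; the calibration is good to about 2 mm. A picture is of the moment at which its call begins. camera_params takes no time and is no camera call.
- r.finish_job(): hands the job in, once; it reports no verdict.
Trained networks look in the newest picture that a camera, given by its name, has taken for a name from the list of things; names that differ only in an ending like _2 or _b are one class to them, and where a whole thing is asked for, a point or a joint stands for the part that bears it (a point fixed in the world has none). Each returns a list of dicts, best first, with "conf" (0 to 1); they miss things now and then, are a little off and sometimes report something else, mostly with a low value. They report only what shows in the picture. A call takes as long as a camera call. They do not tell look-alikes from the thing itself.
- spotter.find_in(camera, name): "centre" ([column, row] in pixels, amid what is visible of it).
- spotter.trace(camera, name): "mask" (384x512 bool, what is visible of it) and "centre" ([column, row] in pixels, amid what is visible of it).
The state is a dict: "time_s": time; "joints": joint angles; "joint_velocities": joint speeds; "effort": joint torques, N m; "tcp_pos": TCP position; "ee_rot": TCP orientation; "wrist_force": force on the tool from outside, world axes, zero at the start; "moment": the same for the moment, N m; "gripper_width": opening from 0.0 (shut) to 1.0 (fully open).
Only numpy, scipy, OpenCV 4.12 (cv2) and the standard library are available. Lean on these libraries where they do the work, as an engineer would, in place of code of your own. Each camera call takes 0.05 s, during which the arm holds its last target.

### The job

Press the dispenser's black plunger all the way down once and let it come back up, so that a single orange port cap slides out onto the bench. Then, with the fingertips and without gripping or lifting it, push that cap along the bench until all of it lies on the round green spot, and leave it there. The other caps stay in the dispenser, and everything else on the bench stays where it is.

Things in the scene. Friction and masses are not known exactly. Their poses are not given: they have to be found in the camera images.
- dispenser: cap dispenser fixed to the bench: in front a clear bottomless magazine 58 x 58 mm, 44 mm tall, with three stacked caps; behind it a grey housing 58 mm wide, 44 mm tall, reaching 120 mm behind the origin. Feet 8 mm tall reach 43 mm to either side. Origin: on the bench under the magazine's centre; z up; -x is the front, where a slot 14 mm high lets the bottom cap out
- cap_out (a point): point on the bench 87 mm straight in front of the dispenser's origin, about where the centre of the cap lies, flat on the bench, after a full press (it may slide a few mm farther)
- plunger (a joint): travel of the plunger in m: 0 is up, 0.030 is fully down. A spring pushes it back up by itself; it takes about 4 N to start and 8 to 12 N near the bottom, where it meets a hard stop. The cap moves out 3 mm for every mm of press; on release the next cap drops to the bottom of the magazine
- plunger_top (a point): centre of the flat top of the black plunger knob (40 mm in diameter, top face 34 mm), on the dispenser's housing 62 mm behind the magazine's centre; 94 mm above the bench when up, 64 mm when fully down; moves with it
- cap_first: orange port cap, a flat disc 44 mm in diameter and 10 mm thick, about 25 g; origin at the centre of its underside, z up. At the start it is the bottom one in the magazine: the one to bring out
- cap_second: orange port cap, a flat disc 44 mm in diameter and 10 mm thick, about 25 g; origin at the centre of its underside, z up. At the start second from the bottom in the magazine; stays in it and drops 10 mm to the bench when the first is out and the plunger is up
- cap_third: orange port cap, a flat disc 44 mm in diameter and 10 mm thick, about 25 g; origin at the centre of its underside, z up. At the start the top one in the magazine; stays in it
- green_spot: green painted round spot, 100 mm in diameter over its darker 7 mm rim, flush with the bench, to the left or right of the dispenser's mouth; origin at its centre on the bench
- red_spot: red painted round spot, 100 mm in diameter over its darker 7 mm rim, flush with the bench, on the other side of the mouth; carries the grey used cap; origin at its centre
- old_cap: grey used port cap, disc 44 mm across and 10 mm thick, lying on the red spot; origin centre of underside
- brass_fitting: brass fitting, 40 mm across, 48 mm tall, standing; origin centre of underside
- grease_jar: amber jar with a white lid, 54 mm across, 60 mm tall; origin centre of underside
- wrench: steel wrench 150 mm long lying on the bench between robot and spots, along its own x; origin at its middle
- screwdriver: screwdriver 180 mm long lying along its own x; origin at its middle
- valve: small aluminium valve with a black round handle, 75 x 38 x 73 mm; origin centre of underside of its square body
- flange_tube: steel spool with a flange at each end, 40 mm across, 50 mm tall, standing; origin centre of underside
- carton: cardboard carton 80 x 60 x 35 mm; origin centre of underside
Things that resemble listed ones, but are neither listed nor needed, are in the scene too. What is shaped like the cap_third but blue is not meant.

How it is judged:
By the outcome, as a careful person would: the job done as asked, in the order asked, and still so for the second after the job is handed in, with the robot touching nothing.
It also fails if it takes over 53 s, if anything falls off the work surface, if the arm or the gripper's body presses on something with over 40 N, if the wrist force passes 120 N, or if a joint passes its speed limit or range.

## Working session

There is one attempt and no reset: what is moved stays moved. The work goes in short steps, Python scripts to look and compute and a tool call to move; the robot and the scene stay as the last step left them, time stands still between calls to the robot, and variables do not carry over. Pictures are saved under pics/ and viewed, and the job is handed in when it is done.

Besides the shell and the picture viewer there is one more tool, called after "Request:" by a JSON object that holds its "method" and its "body". move_arm: Moves the arm, as the interface text tells. Its arguments: {"type":"object","properties":{"series":{"type":"array","items":{"type":"array","items":{"type":"array","items":{"type":"number","minimum":-1,"maximum":1}}}}},"required":["series"]}

```bash
mkdir -p pics
python3 - <<'E'
from station import r, viewer, spotter
import cv2, numpy as np
for n in ("scene","top"):
    p,d=viewer.capture(n); cv2.imwrite(f"pics/{n}0.png",cv2.cvtColor(p,cv2.COLOR_RGB2BGR)); np.savez(f"{n}0.npz",p=p,d=d)
    c=viewer.camera_params(n); print(n,np.round(c["mtx"],1).tolist(),np.round(c["pose"],3).tolist())
s=r.sense(); print({k:np.round(v,3).tolist() for k,v in s.items()})
E
```

```text
scene [[375.3, 0.0, 259.3], [0.0, 375.3, 192.1], [0.0, 0.0, 1.0]] [[-0.293, 0.537, -0.791, 1.276], [0.956, 0.164, -0.243, 0.236], [-0.001, -0.828, -0.561, 0.584], [0.0, 0.0, 0.0, 1.0]]
top [[352.7, 0.0, 254.7], [0.0, 352.7, 190.7], [0.0, 0.0, 1.0]] [[-0.008, -0.999, 0.05, 0.494], [-1.0, 0.009, 0.02, 0.002], [-0.02, -0.05, -0.999, 0.999], [0.0, 0.0, 0.0, 1.0]]
{'time_s': 0.1, 'joints': [80.075, 22.087, 0.387, -0.025, -68.409, -14.818], 'joint_velocities': [-0.006, -0.069, 0.256, 0.09, -0.01, -0.01], 'effort': [-0.0, -39.169, 18.794, 4.232, 0.014, -0.0], 'tcp_pos': [0.261, 0.567, 0.291], 'ee_rot': [[-0.001, -0.419, -0.908], [-0.002, -0.908, 0.419], [-1.0, 0.002, -0.0]], 'wrist_force': [0.307, -0.382, -0.457], 'moment': [-0.039, -0.065, -0.045], 'gripper_width': 1.002}
```

View pics/scene0.png

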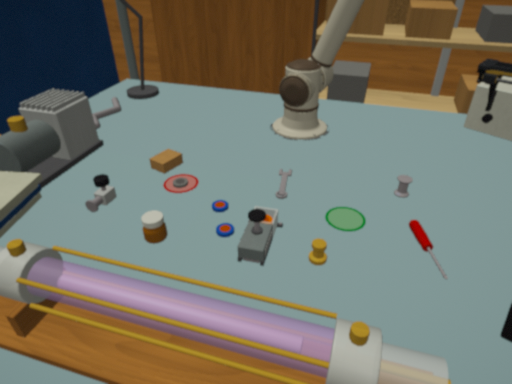

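View pics/top0.png

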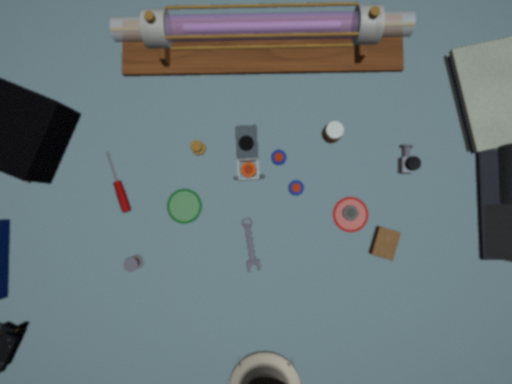

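The top view shows the dispenser at (247,158): plunger at (246,143), orange cap in the clear magazine at (248,170), mouth facing the robot. The green spot is at (184,206), and the red spot with the grey cap is at (350,214). Possible confusions: 
- Blue/red discs at (279,157) and (296,188): not orange, so not the caps.
- Grey cap at (350,213): the used one.
- Black round tops at (413,163), the valve handle, and (246,143), the plunger: I choose the one on the housing.

```bash
cat > h.py <<'E'
import numpy as np, cv2
from station import r, viewer, spotter
def at_h(cam,uv,z):
    c=viewer.camera_params(cam);K=np.array(c["mtx"]);T=np.array(c["pose"])
    d=T[:3,:3]@np.linalg.solve(K,[uv[0],uv[1],1.]);o=T[:3,3]
    return o+d*(z-o[2])/d[2]
def cloud(cam,d):
    c=viewer.camera_params(cam);K=np.array(c["mtx"]);T=np.array(c["pose"])
    v,u=np.mgrid[:384,:512]
    P=np.stack([(u-K[0,2])/K[0,0]*d,(v-K[1,2])/K[1,1]*d,d],-1)
    return P@T[:3,:3].T+T[:3,3]
E
python3 - <<'E'
from h import *
viewer.capture("top");
H=dict(dispenser=.03,plunger_top=.094,cap_third=.03,green_spot=0,red_spot=0,old_cap=.01,brass_fitting=.048,grease_jar=.06,wrench=.005,screwdriver=.015,valve=.07)
for n,z in H.items():
    for q in spotter.find_in("top",n)[:3]:
        print("top",n,round(q["conf"],2),np.round(q["centre"],1),np.round(at_h("top",q["centre"],z),3))
P=np.load("top0.npz");C=cloud("top",P["d"]);p=P["p"].astype(int)
# green
g=(p[...,1]>p[...,0]+35)&(p[...,1]>p[...,2]+25); m=g[180:235,160:210]; X=C[180:235,160:210][m]
print("green",m.sum(),X.min(0),X.max(0),X.mean(0))
reg=C[115:190,225:275].reshape(-1,3)
kn=reg[reg[:,2]>.08]; print("knob",len(kn),kn.mean(0),kn.min(0),kn.max(0))
ho=reg[(reg[:,2]>.03)&(reg[:,2]<.06)].astype(np.float32); print("body",ho.min(0),ho.max(0),cv2.minAreaRect(ho[:,:2].copy()))
im=cv2.cvtColor(P["p"],cv2.COLOR_RGB2BGR)[110:235,150:310]; cv2.imwrite("pics/crop0.png",cv2.resize(im,None,fx=5,fy=4.8,interpolation=cv2.INTER_CUBIC)[:600,:800])
E
```

```text
top dispenser 0.62 [246.5 147.4] [0.663 0.043 0.03 ]
top plunger_top 0.65 [247.7 146.2] [0.655 0.037 0.094]
top plunger_top 0.26 [407.3 158.6] [ 0.618 -0.371  0.094]
top cap_third 0.77 [277.9 159.3] [ 0.629 -0.043  0.03 ]
top cap_third 0.77 [297.9 185.4] [ 0.556 -0.097  0.03 ]
top cap_third 0.69 [248.6 168.9] [0.603 0.038 0.03 ]
top green_spot 0.85 [183.9 206.7] [0.501 0.224 0.   ]
top red_spot 0.83 [351.7 221.1] [ 0.456 -0.25   0.   ]
top old_cap 0.79 [352.4 211.7] [ 0.483 -0.25   0.01 ]
top brass_fitting 0.76 [198.6 146.6] [0.664 0.173 0.048]
top grease_jar 0.7 [330.7 132.8] [ 0.695 -0.184  0.06 ]
top wrench 0.88 [247.8 246.5] [0.388 0.043 0.005]
top wrench 0.29 [384.8 240.9] [ 0.401 -0.339  0.005]
top screwdriver 0.74 [121.  195.8] [0.533 0.398 0.015]
top screwdriver 0.53 [133.9 266.3] [0.336 0.36  0.015]
top screwdriver 0.31 [349.7 213.3] [ 0.478 -0.241  0.015]
top valve 0.75 [404.7 159.6] [ 0.619 -0.374  0.07 ]
green 900 [ 0.4569847   0.00185686 -0.00380292] [0.55101195 0.27123309 0.99944053] [0.50331068 0.22179204 0.00805753]
knob 197 [0.65060816 0.03958443 0.16785499] [0.49406963 0.00185686 0.08608673] [0.68501336 0.06249117 0.99944053]
body [0.57397646 0.01157513 0.03010806] [0.7228056  0.07429585 0.05074058] ((0.6485974192619324, 0.04272858798503876), (0.14869801700115204, 0.058729637414216995), 2.930224895477295)
```

View pics/crop0.png

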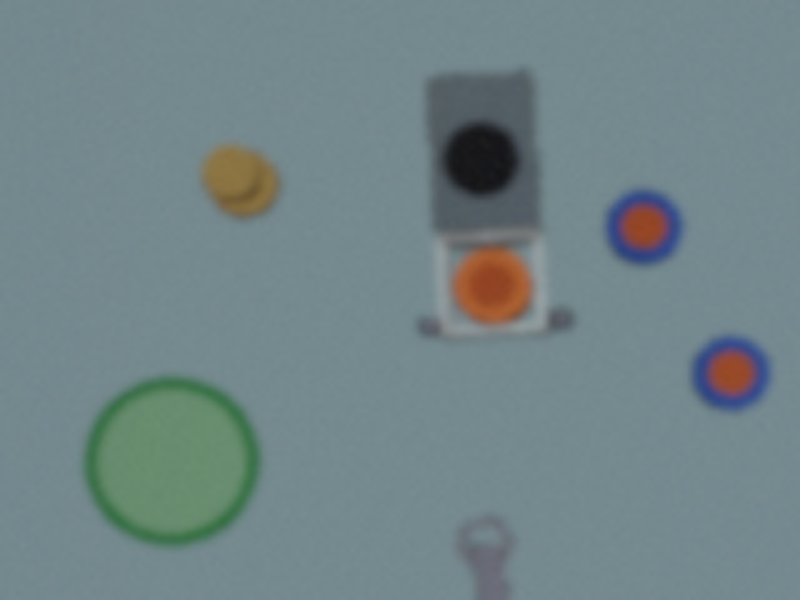

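Run:
```python
from h import *
P=np.load("top0.npz");p=P["p"].astype(int);d=P["d"];C=cloud("top",d)
def blob(m,r0,r1,c0,c1):
    k=np.zeros(m.shape,np.uint8);k[r0:r1,c0:c1]=m[r0:r1,c0:c1];cs=max(cv2.findContours(k,0,1)[0],key=cv2.contourArea)
    return cv2.fitEllipse(cs)
for nm,m,b,z in [("knob",p.max(2)<60,(125,160,232,260),.094),("green",(p[...,1]>p[...,0]+15),(180,235,160,210),0),("orange3",(p[...,0]>p[...,2]+60),(158,182,236,262),.03),
  ("blue1",(p[...,2]>p[...,1]+25)|(p[...,0]>p[...,2]+40),(145,170,266,290),.01),("blue2",(p[...,2]>p[...,1]+25)|(p[...,0]>p[...,2]+40),(174,200,284,308),.01)]:
    e=blob(m,*b);print(nm,np.round(e[0],1),np.round(e[1],1),np.round(at_h("top",e[0],z),4))
k=(p.max(2)<60)&(d>0);k[:125]=0;k[160:]=0;k[:,:232]=0;k[:,260:]=0
print("knob z",np.median(C[k][:,2]),np.median(C[k],0))
w=C[210:280,235:270][(d[210:280,235:270]>0)];w=w[w[:,2]>.006];print("wrench max x",w.max(0) if len(w) else None)
S=np.load("scene0.npz");sp=S["p"].astype(int)
e=blob(sp.max(2)<60,205,230,240,275);print("scene knob",e[0],e[1],at_h("scene",e[0],.09))
e=blob(sp[...,1]>sp[...,0]+40,200,240,315,375);print("scene green",e[0],at_h("scene",e[0],0))
```

```text
knob [245.7 142.7] [13.6 13.8] [0.6641 0.0425 0.094 ]
green [184.5 207. ] [57.6 64.3] [0.4997 0.222  0.    ]
orange3 [248.1 169. ] [14.1 14.7] [0.6028 0.0392 0.03  ]
blue1 [278.5 156.8] [14.8 15.2] [ 0.6387 -0.046   0.01  ]
blue2 [295.8 187.3] [15.  15.1] [ 0.5521 -0.0936  0.01  ]
knob z 0.09476751643117404 [0.66370327 0.04178064 0.09476752]
wrench max x [0.46749324 0.06980907 0.01462758]
scene knob (256.5107116699219, 215.26998901367188) (11.373126983642578, 15.795814514160156) [0.6669743  0.04230116 0.09      ]
scene green (345.11944580078125, 218.69070434570312) [0.50441096 0.22384922 0.        ]
```

Request:
{"method": "move_arm", "body": {"series": [[[0, 0, -0.95, 0.6, -0.79, 0, 0], [0, 0, -0.95, 0.6, -0.79, 0, 0], [0, 0, -0.95, 0.6, -0.79, 0, 0], [0, 0, -0.95, 0.6, -0.79, 0, 0], [0, 0, -0.95, 0.6, -0.79, 0, 0], [0, 0, -0.95, 0.6, -0.79, 0, 0], [0, 0, -0.95, 0.6, -0.79, 0, 0], [0, 0, -0.95, 0.6, -0.79, 0, 0], [0, 0, 0, 0.6, -0.79, 0, 0], [0, 0, 0, 0.6, -0.79, 0, 0]]]}}

```text
time_s: 1.95
tcp_pos: [0.6286, 0.0819, 0.294]
ee_rot: [[0.007, -0.999, -0.052], [0.002, -0.052, 0.999], [-1.0, -0.007, 0.002]]
wrist_force: [0.6, 1.2, 0.3]
gripper_width: 0.02
```

Request:
{"method": "move_arm", "body": {"series": [[[0, 0, 0, 0.6, -0.65, -0.2, 0], [0, 0, 0, 0, 0, -0.6, 0], [0, 0, 0, 0, 0, -0.6, 0], [0, 0, 0, 0, 0, 0, 0]]]}}

```text
time_s: 2.45
tcp_pos: [0.6681, 0.036, 0.2077]
ee_rot: [[0.008, -0.999, -0.044], [0.002, -0.044, 0.999], [-1.0, -0.008, 0.001]]
wrist_force: [-0.1, 0.2, 0.3]
gripper_width: 0.005
```

Request:
{"method": "move_arm", "body": {"series": [[[0, 0, 0, -0.07, 0.11, -0.3, 0], [0, 0, 0, 0, 0, -0.25, 0], [0, 0, 0, 0, 0, 0, 0], [0, 0, 0, 0, 0, 0, 0]]]}}

```text
time_s: 2.95
tcp_pos: [0.6671, 0.0435, 0.1802]
ee_rot: [[0.019, -0.999, -0.047], [0.002, -0.047, 0.999], [-1.0, -0.019, 0.001]]
wrist_force: [-0.2, 0.3, -0.0]
gripper_width: 0.004
```

Run:
```python
from h import *
p,d=viewer.capture("scene");cv2.imwrite("pics/scene1.png",cv2.resize(cv2.cvtColor(p,cv2.COLOR_RGB2BGR)[110:290,160:400],None,fx=3.2,fy=3.2))
```

```text
(no output)
```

View pics/scene1.png

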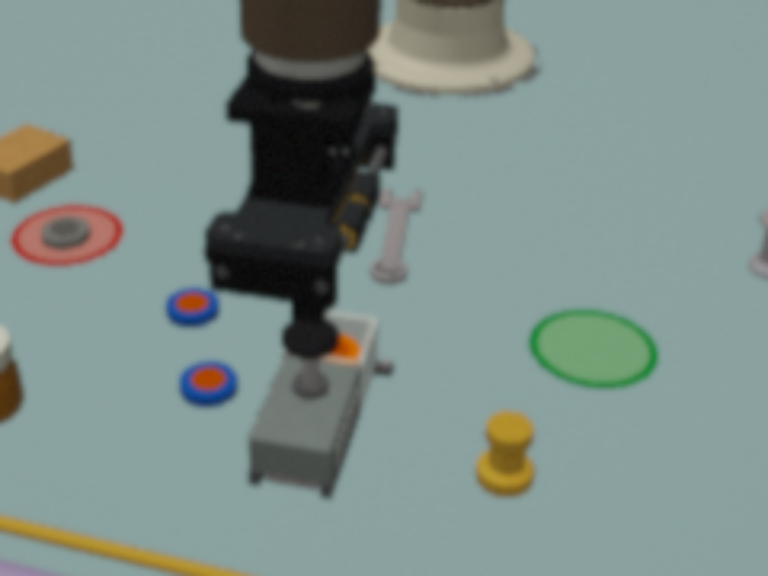

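Request:
{"method": "move_arm", "body": {"series": [[[0, 0.14, 0, -0.07, 0, -0.1, 0], [0, 0, 0, 0, 0, -0.1, 0], [0, 0, 0, 0, 0, -0.1, 0], [0, 0, 0, 0, 0, -0.1, 0]]]}}

```text
time_s: 3.5
tcp_pos: [0.6634, 0.0435, 0.1581]
ee_rot: [[0.001, -0.999, -0.047], [0.003, -0.047, 0.999], [-1.0, -0.002, 0.002]]
wrist_force: [-3.4, 0.4, 7.9]
gripper_width: 0.004
```

Request:
{"method": "move_arm", "body": {"series": [[[0, 0, 0, 0, 0, -0.15, 0], [0, 0, 0, 0, 0, -0.15, 0], [0, 0, 0, 0, 0, -0.15, 0], [0, 0, 0, 0, 0, -0.15, 0]]]}}

```text
time_s: 4.0
tcp_pos: [0.6636, 0.0437, 0.1337]
ee_rot: [[0.004, -0.999, -0.052], [-0.002, -0.052, 0.999], [-1.0, -0.004, -0.002]]
wrist_force: [-20.5, 4.6, 52.3]
gripper_width: 0.005
```

The 52 N reading at z=0.1337 (tips at 0.064) means the plunger is at its hard stop. Now I release it, straight up.

Request:
{"method": "move_arm", "body": {"series": [[[0, 0, 0, 0, 0, 0.3, 0], [0, 0, 0, 0, 0, 0.4, 0], [0, 0, 0, 0, 0, 0.5, 0], [0, 0, 0, 0, 0, 0.8, 0], [0, 0, 0, 0, 0, 0.8, 0], [0, 0, 0, 0, -0.8, 0, 0.3], [0, 0, 0, 0, -0.8, 0, 0.3], [0, 0, 0, 0, -0.8, 0, 0.3], [0, 0, 0, 0, 0, 0, 0.3]]]}}

```text
time_s: 5.12
tcp_pos: [0.6627, -0.1031, 0.307]
ee_rot: [[0.005, -0.998, -0.056], [-0.002, -0.056, 0.998], [-1.0, -0.005, -0.002]]
wrist_force: [-0.5, 0.5, 0.2]
gripper_width: 0.289
```

Run:
```python
from h import *
p,d=viewer.capture("top");np.savez("top2.npz",p=p,d=d);cv2.imwrite("pics/top2.png",cv2.resize(cv2.cvtColor(p,cv2.COLOR_RGB2BGR)[110:260,150:350],None,fx=4,fy=4))
p,d=viewer.capture("scene");cv2.imwrite("pics/scene2.png",cv2.resize(cv2.cvtColor(p,cv2.COLOR_RGB2BGR)[110:290,160:400],None,fx=3.2,fy=3.2))
for c in("top","scene"):
  for q in spotter.find_in(c,"cap_first"): print(c,round(q["conf"],2),q["centre"],at_h(c,q["centre"],.01))
```

```text
scene 0.6 [270.9, 203.7] [0.51033648 0.03212245 0.01      ]
scene 0.16 [317.2, 252.5] [0.65696337 0.17872587 0.01      ]
```

View pics/top2.png

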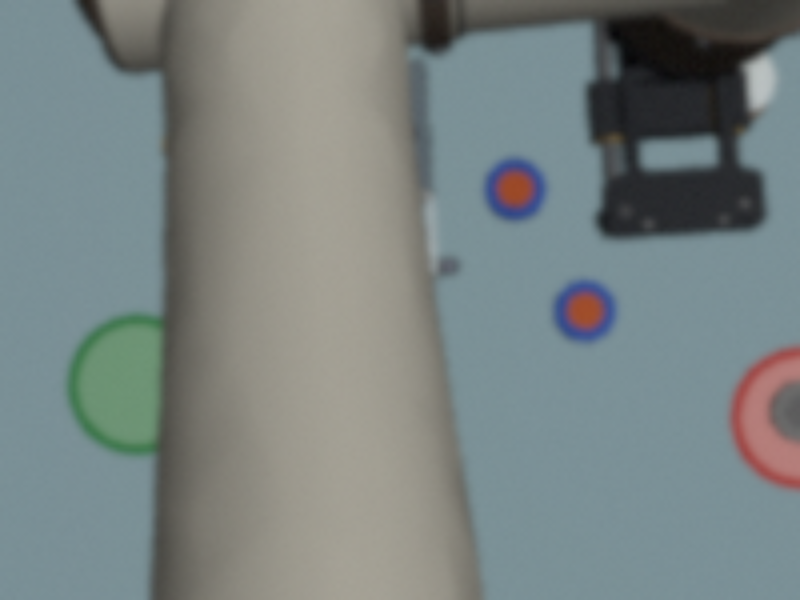

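View pics/scene2.png

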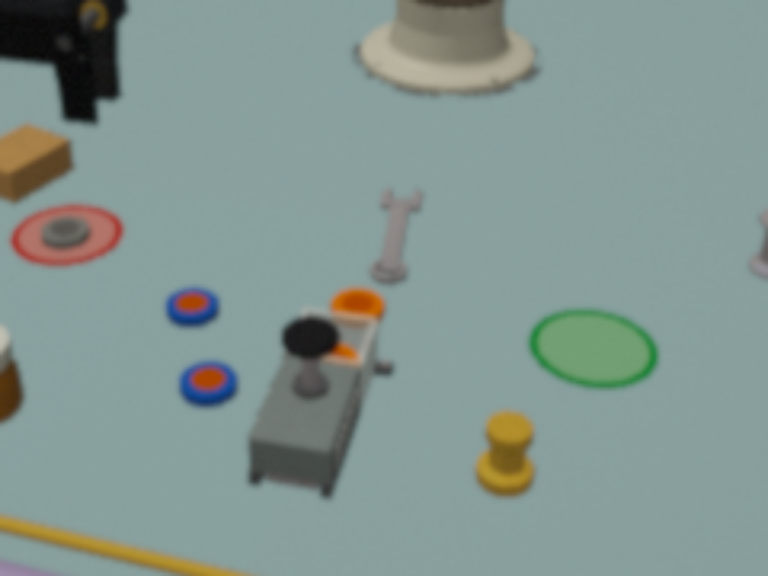

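The scene view shows the plunger up again at crop (310,335), one cap out at (358,305), about world (0.513,0.034), and caps still in the magazine. I move to the -y side of the cap with the jaws 25 mm open, so the two fingertips make a V-pusher.

Request:
{"method": "move_arm", "body": {"series": [[[0, 0, 0, -0.8, 0.35, 0, 0.3], [0, 0, 0, -0.8, 0.35, 0, 0.3], [0, 0, 0, -0.7, 0.3, -0.5, 0.3], [0, 0, 0, 0, 0, -0.9, 0.3], [0, 0, 0, 0, 0, -0.8, 0.3], [0, 0, 0, 0, 0, 0, 0.3]]]}}

```text
time_s: 6.08
tcp_pos: [0.5217, -0.0302, 0.1729]
ee_rot: [[0.011, -0.997, -0.074], [-0.0, -0.074, 0.997], [-1.0, -0.011, -0.001]]
wrist_force: [0.2, -0.1, 1.2]
gripper_width: 0.3
```

Request:
{"method": "move_arm", "body": {"series": [[[0, 0.08, -0.1, -0.07, -0.05, -0.7, 0.3], [0, 0, 0, 0, 0, -0.5, 0.3], [0, 0, 0, 0, 0, 0, 0.3], [0, 0, 0, 0, 0, 0, 0.3]]]}}

```text
time_s: 6.58
tcp_pos: [0.525, -0.0297, 0.1081]
ee_rot: [[0.017, -0.998, -0.067], [0.001, -0.067, 0.998], [-1.0, -0.017, -0.0]]
wrist_force: [1.3, 0.6, 0.7]
gripper_width: 0.297
```

Run:
```python
from h import *
p,d=viewer.capture("scene");cv2.imwrite("pics/scene3.png",cv2.resize(cv2.cvtColor(p,cv2.COLOR_RGB2BGR)[110:290,160:400],None,fx=3.2,fy=3.2))
```

```text
(no output)
```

View pics/scene3.png

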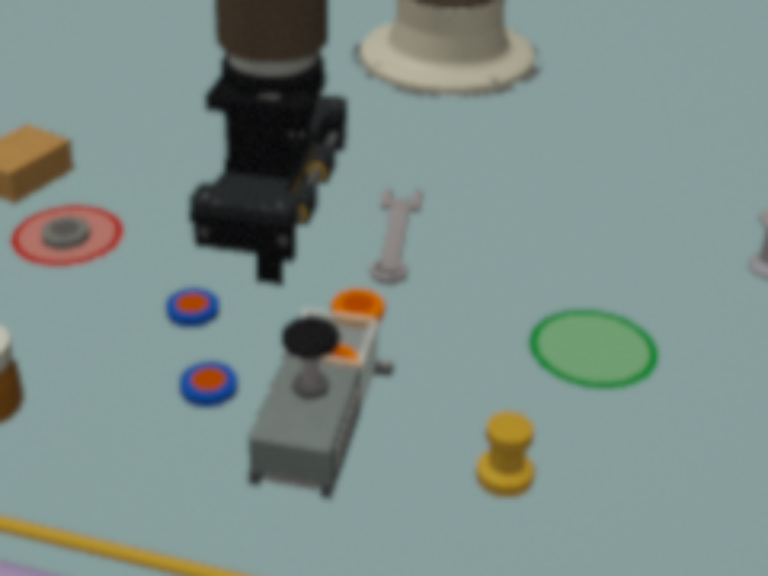

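Request:
{"method": "move_arm", "body": {"series": [[[0, 0.12, 0, -0.15, 0, -0.3, 0.3], [0, 0, 0, 0, 0, -0.15, 0.3], [0, 0, 0, 0, 0, 0, 0.3], [0, 0, 0, 0, 0, 0, 0.3]]]}}

```text
time_s: 7.12
tcp_pos: [0.5163, -0.0294, 0.0816]
ee_rot: [[0.003, -0.998, -0.067], [0.002, -0.067, 0.998], [-1.0, -0.003, 0.002]]
wrist_force: [-0.0, -0.5, -0.1]
gripper_width: 0.301
```

Request:
{"method": "move_arm", "body": {"series": [[[0, 0, 0, 0, 0, -0.1, 0.3], [0, 0, 0, 0, 0, 0, 0.3]]]}}

```text
time_s: 7.38
tcp_pos: [0.5166, -0.0294, 0.0754]
ee_rot: [[0.004, -0.998, -0.067], [0.002, -0.067, 0.998], [-1.0, -0.004, 0.002]]
wrist_force: [-0.6, 0.2, -0.0]
gripper_width: 0.299
```

Request:
{"method": "move_arm", "body": {"series": [[[0, 0, 0, 0, 0.1, 0, 0.3], [0, 0, 0, 0, 0.1, 0, 0.3], [0, 0, 0, 0, 0.1, 0, 0.3], [0, 0, 0, 0, 0.1, 0, 0.3], [0, 0, 0, 0, 0.1, 0, 0.3], [0, 0, 0, 0, 0.1, 0, 0.3], [0, 0, 0, 0, 0.1, 0, 0.3], [0, 0, 0, -0.01, 0.1, 0, 0.3], [0, 0, 0, -0.01, 0.1, 0, 0.3]]]}}

```text
time_s: 8.5
tcp_pos: [0.5156, 0.0285, 0.0758]
ee_rot: [[0.004, -0.998, -0.068], [0.002, -0.068, 0.998], [-1.0, -0.005, 0.002]]
wrist_force: [0.7, -0.6, -0.3]
gripper_width: 0.296
```

Run:
```python
from h import *
p,d=viewer.capture("scene");cv2.imwrite("pics/scene4.png",cv2.resize(cv2.cvtColor(p,cv2.COLOR_RGB2BGR)[110:290,160:400],None,fx=3.2,fy=3.2))
```

```text
(no output)
```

View pics/scene4.png

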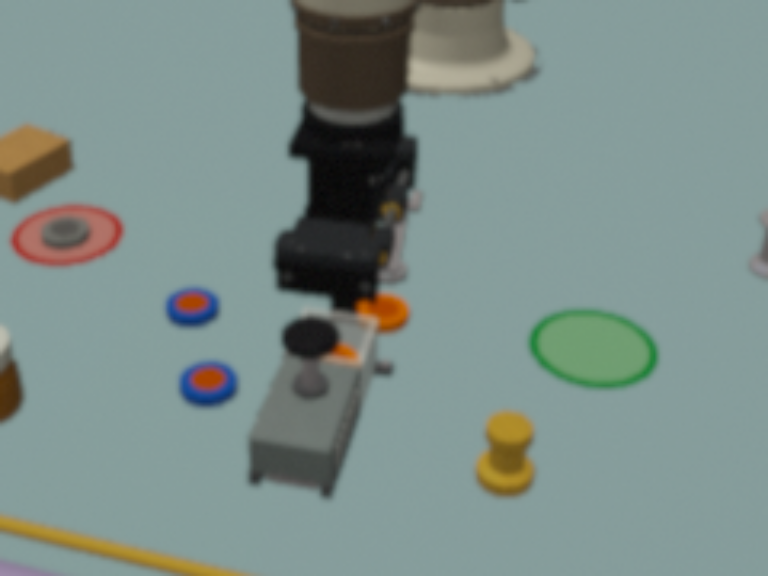

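Request:
{"method": "move_arm", "body": {"series": [[[0, 0, 0, -0.01, 0.13, 0, 0.3], [0, 0, 0, -0.01, 0.13, 0, 0.3], [0, 0, 0, -0.01, 0.13, 0, 0.3], [0, 0, 0, -0.01, 0.13, 0, 0.3], [0, 0, 0, -0.01, 0.13, 0, 0.3], [0, 0, 0, -0.01, 0.13, 0, 0.3], [0, 0, 0, -0.01, 0.13, 0, 0.3], [0, 0, 0, -0.01, 0.13, 0, 0.3], [0, 0, 0, -0.01, 0.13, 0, 0.3], [0, 0, 0, -0.01, 0.13, 0, 0.3], [0, 0, 0, -0.01, 0.13, 0, 0.3], [0, 0, 0, -0.01, 0.13, 0, 0.3], [0, 0, 0, -0.01, 0.13, 0, 0.3], [0, 0, 0, -0.01, 0.1, 0, 0.3], [0, 0, 0, -0.01, 0.08, 0, 0.3], [0, 0, 0, 0, 0.05, 0, 0.3]]]}}

```text
time_s: 10.55
tcp_pos: [0.5059, 0.1525, 0.0758]
ee_rot: [[0.005, -0.998, -0.068], [0.002, -0.068, 0.998], [-1.0, -0.005, 0.002]]
wrist_force: [0.2, 0.8, 1.0]
gripper_width: 0.298
```

```bash
cat > m.py <<'E'
from h import *
import sys
p,d=viewer.capture("scene");cv2.imwrite(f"pics/{sys.argv[1]}.png",cv2.resize(cv2.cvtColor(p,cv2.COLOR_RGB2BGR)[110:290,160:400],None,fx=3.2,fy=3.2))
q=p.astype(int);o=((q[...,0]>q[...,2]+70)&(q[...,0]>q[...,1]+55)).astype(np.uint8);o[:,:285]=0;o[245:]=0;o[:180]=0;o[:,380:]=0
cs=[c for c in cv2.findContours(o,0,1)[0] if len(c)>4]
for c in cs:
    e=cv2.fitEllipse(c);print("cap",np.round(e[0],1),np.round(e[1],1),at_h("scene",e[0],.007))
E
python3 m.py scene5
```

```text
cap [328.1 214.3] [ 9.  15.8] [0.50819313 0.18107104 0.007     ]
```

View pics/scene5.png

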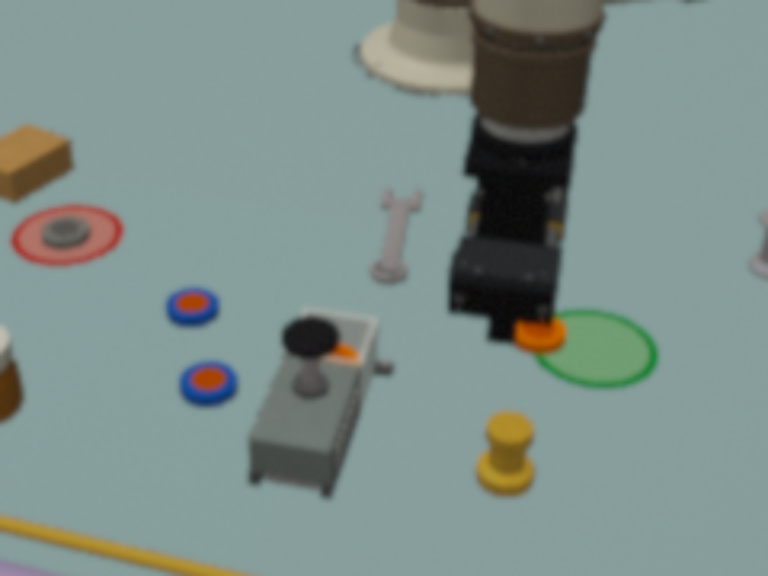

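Request:
{"method": "move_arm", "body": {"series": [[[0, 0, 0, -0.01, 0.12, 0, 0.3], [0, 0, 0, -0.01, 0.12, 0, 0.3], [0, 0, 0, -0.01, 0.12, 0, 0.3], [0, 0, 0, -0.01, 0.12, 0, 0.3], [0, 0, 0, 0, 0.1, 0, 0.3], [0, 0, 0, 0, 0.07, 0, 0.3], [0, 0, 0, 0, 0, 0, 0.3]]]}}

```text
time_s: 11.48
tcp_pos: [0.5034, 0.1946, 0.0758]
ee_rot: [[0.005, -0.998, -0.069], [0.003, -0.069, 0.998], [-1.0, -0.005, 0.002]]
wrist_force: [0.4, -1.1, -0.2]
gripper_width: 0.298
```

```bash
python3 m.py scene6
```

```text
cap [345.1 217. ] [ 8.2 16.2] [0.50675529 0.22309043 0.007     ]
```

View pics/scene6.png

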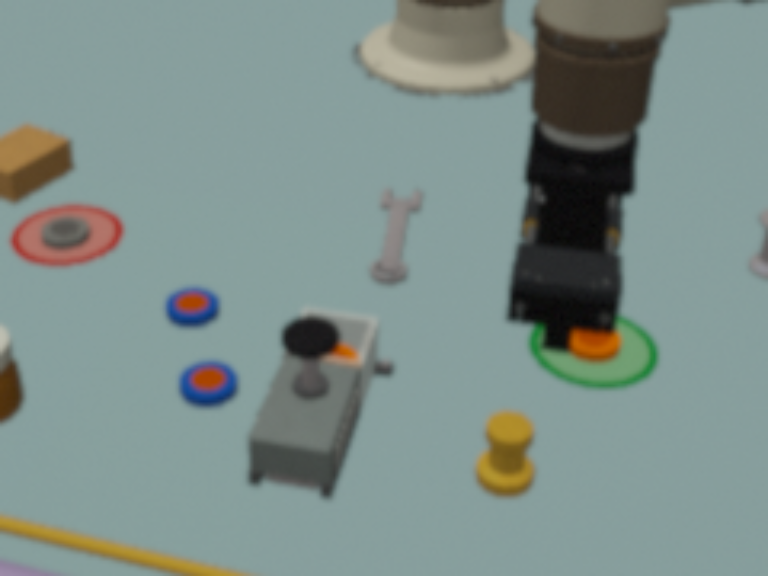

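The cap is centred on the green spot at crop (595,343). I back off along -y, then go up and clear.

Request:
{"method": "move_arm", "body": {"series": [[[0, 0, 0, 0, -0.3, 0, 0.3], [0, 0, 0, 0, -0.4, 0, 0.3], [0, 0, 0, 0, -0.1, 0.6, 0.3], [0, 0, 0, 0, 0, 0.9, 0.3], [0, 0, 0, 0, 0, 0.9, 0.3], [0, 0, 0, 0, 0, 0.9, 0.3], [0, 0, 0, 0, -0.9, 0, 0.3], [0, 0, 0, 0, -0.9, 0, 0.3], [0, 0, 0, 0, -0.9, 0, 0.3], [0, 0, 0, 0, -0.9, 0, 0.3], [0, 0, 0, 0, -0.9, 0, 0.3], [0, 0, 0, 0, -0.9, 0, 0.3], [0, 0, 0, 0, 0, 0, 0.3]]]}}

```text
time_s: 13.15
tcp_pos: [0.4934, -0.2032, 0.2789]
ee_rot: [[0.001, -0.998, -0.058], [0.001, -0.058, 0.998], [-1.0, -0.001, 0.001]]
wrist_force: [-0.2, 0.0, 0.2]
gripper_width: 0.303
```

```bash
python3 m.py scene7
python3 - <<'E'
from h import *
p,d=viewer.capture("top");cv2.imwrite("pics/top7.png",cv2.resize(cv2.cvtColor(p,cv2.COLOR_RGB2BGR)[110:260,130:330],None,fx=4,fy=4))
q=p.astype(int);o=((q[...,0]>q[...,2]+70)).astype(np.uint8);o[:,:165]=0;o[:,206:]=0;o[:185]=0;o[230:]=0
for c in cv2.findContours(o,0,1)[0]:
  if len(c)>4: e=cv2.fitEllipse(c);print(e,at_h("top",e[0],.01))
E
```

```text
cap [344.8 215.9] [10.4 16.3] [0.50265429 0.22190407 0.007     ]
((183.9170379638672, 206.0), (14.131983757019043, 14.352937698364258), 90.0) [0.50244555 0.22146972 0.01      ]
```

View pics/scene7.png

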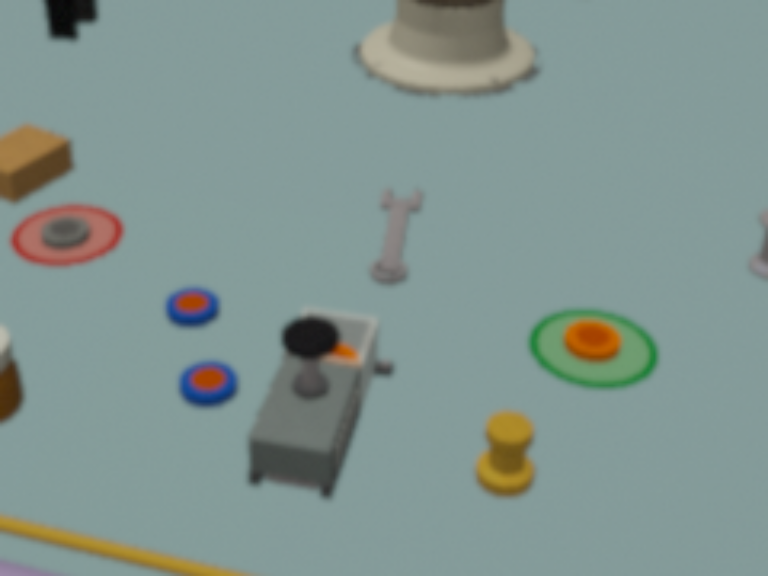

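View pics/top7.png

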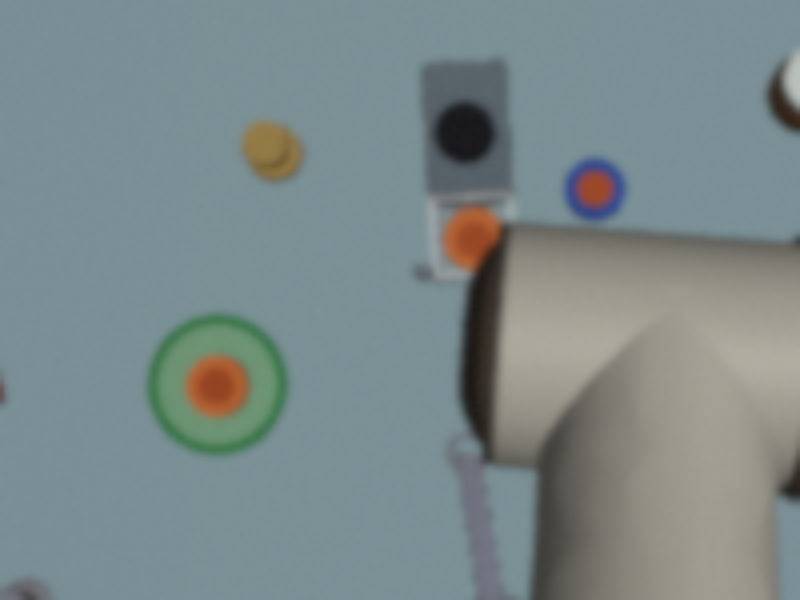

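Both views show the cap centred on the green spot, top crop (218,385). The plunger is up, the other caps are in the magazine, and nothing else has moved.

```bash
python3 -c "
from station import r
print(r.finish_job())"
```

```text
the job is handed in; nothing more can be done
None
```

I pressed the plunger once with the fingers shut, down to its hard stop (52 N at the wrist, fingertips at z = 0.064 m), and let it spring back up. One orange cap slid out. I pushed it along the bench with both fingertips, jaws held about 26 mm apart, onto the green spot. Then I backed off, cleared the arm and handed in at about 13 s.

- **Cap position:** it lies at about (0.502, 0.222) by both cameras, and the spot's centre is at about (0.503, 0.222). All of the cap is on the spot.
- **Dispenser:** the plunger is up and caps are still in the magazine. I saw an orange cap there but did not count two separately.
- **Rest of the bench:** everything in the scene camera's close crop (wrench, blue look-alikes, brass fitting, carton, grey cap on the red spot) looked unmoved. I did not check the valve or the screwdriver again. In the top view the arm hid part of the magazine and bench.
- **Missed detection:** right after the press, the network did not find the cap in the top view because the arm covered it, so I used the scene camera instead.

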